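Load the vial basket into the bench drying oven

TASK

Load the wire basket of washed vials into the small drying oven: press the oven door in at its rail until its push latch lets go and the door springs out, then fold it all the way down. Set the basket on the lowered door, handle loop towards you, and let go of it; then take hold of it by that loop and slide it straight into the chamber, clear of the door. Raise the door and press it home until the latch holds it shut, keeping the basket upright throughout and leaving the bottles standing where they are.

Things in the scene. Friction and masses are not known exactly. Their poses are not given: they have to be found in the camera images.
- oven: Small white bench drying oven, fixed, casing 187 mm deep, 200 mm high, from y = -80 mm to +134 mm (control column on the left). Origin on the worktop under the middle of the chamber's mouth, in the plane of the casing's front; x points into the oven, y to the left seen from the front, z up.
- oven_mouth (a point): Middle of the front edge of the chamber floor: (0, 0, 61.5) mm in the oven's frame. The chamber, open to the front only, measures y -62 to +62, x 0 to 175, z 61.5 to 158 mm; above it the casing front (roof slab) goes on up to z = 200 mm, so that a gripper pointing straight down cannot follow into the chamber.
- oven_hinge (a point): Point on the door's hinge line (parallel to the oven's y), at (-18, 0, 50) mm in the oven's frame. The door panel (steel frame, glass window) is 150 mm wide, 14 mm thick and ends 112 mm from the hinge. Folded down, its upper face is level at z = 60 mm, 1.5 mm below the chamber floor, from 24 to 130 mm in front of the casing.
- door (a joint): Opening angle of the bottom-hinged door, rad: 0 shut, 1.57 down. Shut, it leaves no room for fingers behind its rail. Pressed in to -0.045 (7 mm at the rail, 3 to 8 N; hard stop at -0.055) and let go, it is thrown out to 0.23 by the latch's spring; pressed in so far again, it latches and rests at 0 (less far: it springs out again). From 0.23 up a stiff hinge holds any angle (1 to 4 N at the rail).
- door_rail (a point): Middle of the door's rail, a black round bar 16 mm thick, 150 mm from the hinge line and parallel to it, free for 120 mm between end brackets; 30 mm of open space lies between it and the panel's edge. Its axis is 18 mm in front of the casing at z = 200 mm when shut, 52 mm in front when sprung out, and at (-168, 0, 50) mm in the oven's frame when down.
- basket: Loose stainless wire basket with two fixed open glass vials, about 0.35 kg. Origin under its middle at the underside of its runners, x along its length away from the pull loop, z up. Body 124 x 66 x 46 mm, x = -92 (loop) to +63.5 mm over all, 90 mm high. The vials stand at x = -37 and +37 mm up to z = 73 mm; 35 mm between them is free below the bail.
- basket_bail (a point): Middle of the basket's bail, a round bar 8 mm thick running along the basket's x at z = 86 mm, straight from x = -54 to +54 mm.
- basket_pull: The basket's pull loop: an upright U of 8 mm round bar in the basket's xz plane, fixed to the end wall at -x. Origin on its outermost (upright) bar, at (-88, 0, 28) mm of the basket; the loop reaches from z = 10 to 45 mm of the basket and the end wall is 24 mm behind the origin. Axes as the basket's.
- hdpe_bottle: Pale wide-neck plastic bottle with white cap, 80 mm across, 192 mm high, standing; origin under its middle. A bystander.
- small_bottle: Small clear bottle with blue screw cap, 56 mm across, 105 mm high, standing close by the basket's -y side; origin under its middle. A bystander.
- red_cap_bottle: Clear bottle with red screw cap, 63 mm across, 130 mm high, standing just behind the basket; origin under its middle. A bystander.

How it is judged:
By the outcome, as a careful person would: the job done as asked, in the order asked, and still so for the second after the job is handed in, with the robot touching nothing.
It also fails if it takes over 72 s, if anything falls off the work surface, if the arm or the gripper's body presses on something with over 40 N, if the wrist force passes 120 N, or if a joint passes its speed limit or range.

ROBOT

A 6-joint arm with a two-finger parallel gripper is mounted at the origin on a cart in front of the work surface, level with it; the furniture and walls round the work are solid. World frame = base frame: x ahead of the robot, y to its left, z up, the work surface at z = 0. Lengths are in m, angles in degrees, forces in N, time in s.
With the tool pointing down it reaches from about 0.35 to 0.875 m from the base axis. Payload 4.2 kg.
Tool frame: the origin (TCP) lies midway between the tips of the shut fingers; the grasp point (between the pads) lies 19 mm behind it; z points along the fingers, y is the line along which they close (so a half turn about z gives the same grasp; the last joint's range is limited). The gripper opens to 87 mm and grips with 3 to 60 N. Pads are 19 mm wide; open, the fingers measure 117 mm over their backs; the gripper's body (75 mm by 190 mm) begins 51 mm behind the grasp point.
Start: joints at [89.416, 22.042, 0.453, 0, -68.411, -14.817], TCP at [0.166, 0.603, 0.223] pointing down, gripper open.
Joint ranges: [-179.83, 179.83], [-69.29, 118.12], [-61.27, 80.66], [-181.25, 117.63], [-171.15, -9.14], [-177.46, 177.46]. Speed limits (degrees/s): [159.86, 159.86, 180, 180, 180, 180].

INTERFACE

Orientations are given as [roll, pitch, yaw] about the fixed x, y, z axes, in that order (R = Rz(yaw) Ry(pitch) Rx(roll)).
In Python, from workcell import env gives the robot as it stands. The module is installed in compiled form; this text tells all that it offers. Calls block until the motion is done:
- env.goto(position, orientation): joint-space move of the TCP to a pose.
- env.move_straight(position, rotation=None, rate=0.15, force_limit=None): straight line of the TCP; rotation=None keeps the orientation; rate is the mean speed in m/s. With force_limit (N) it stops when the force on the tool has changed by that much, and returns True; else False.
- env.set_joints(angles): joint-space move.
- env.gripper_to(opening, grasp_force=None): opening from 0.0 (shut) to 1.0 (fully open); grasp_force is the grip in N (None keeps the last); returns when the fingers have stopped.
- env.dwell(seconds).
- env.inverse_kinematics(position, orientation): joint angles nearest the present ones, or None.
- env.read_state(): the state.
- env.grab_frame(name): name is "scene" or "top" or "wrist"; returns a dict with "image" (400x640x3 uint8, blue, green, red), "fx", "fy", "cx", "cy" (pixels), "D" ([k1, k2, p1, p2, k3] as OpenCV has them; the pictures are not rectified), "position" and "orientation" of the camera in the world. Camera axes: x right, y up, looking along -z (the intrinsics and any distortion apply to the point x, -y, -z); pixel columns grow to the right and rows downward; lengths in m; the calibration is good to about 2 mm. A picture is of the moment at which its call begins. There is no depth.
A pose or a line that the arm cannot do raises env.Unreachable and nothing moves.
- env.close_job(): hands the job in; it is judged then, once.
Trained networks look in a picture, given as the dict that the camera call returned (one of the last four; its "shot" number tells which), for a name from the list of things; names that differ only in an ending like _2 or _b are one class to them, and where a whole thing is asked for, a point or a joint stands for the part that bears it (a point fixed in the world has none). Each returns a list of dicts, best first, with "score" (0 to 1); they miss things now and then, are a little off and sometimes report something else, mostly with a low value. They report only what shows in the picture. A call takes as long as a camera call.
- env.search_frame(picture, thing): "xyz" ([x, y, z] in m, in world coordinates, good to about 4 mm: the middle of the surface that is visible of it).
- env.trace(picture, thing): "mask" (400x640 bool, what is visible of it).
The state is a dict: "clock": time; "joint_positions": joint angles; "qvel": joint speeds; "joint_torque": joint torques, N m; "position": TCP position; "tool_rot": TCP orientation; "force": force on the tool from outside, world axes, zero at the start; "wrist_torque": the same for the moment, N m; "opening": opening from 0.0 (shut) to 1.0 (fully open); "finger_force": force on a finger pad.
Only numpy, scipy, OpenCV 4.12 (cv2) and the standard library are available. Lean on these libraries where they do the work, as an engineer would, in place of code of your own. Each camera call takes 0.05 s, during which the arm holds its last target. There are 200 camera calls.

## Working session

There is one attempt and no reset: what is moved stays moved. The work goes in short steps, each a Python script; the robot and the scene stay as the last script left them, time stands still between calls to the robot, and variables do not carry over. Pictures are saved under pics/ and viewed, at most 14 in all, crops included, and the job is handed in when it is done.

```bash
mkdir -p pics; ls; cat > h.py <<'E'
import numpy as np, cv2
from scipy.spatial.transform import Rotation as R
from workcell import env
def pix(pic,P):
    # world pts -> pixels
    P=np.atleast_2d(P).astype(float)
    M=rot(pic); c=(P-np.array(pic["position"]))@M
    c=c*[1,-1,-1]
    K=np.array([[pic["fx"],0,pic["cx"]],[0,pic["fy"],pic["cy"]],[0,0,1]])
    return cv2.projectPoints(c,np.zeros(3),np.zeros(3),K,np.array(pic["D"],float))[0][:,0]
def rot(pic):
    return R.from_euler('xyz',pic["orientation"],degrees=True).as_matrix()
def atz(pic,uv,z):
    K=np.array([[pic["fx"],0,pic["cx"]],[0,pic["fy"],pic["cy"]],[0,0,1]])
    n=cv2.undistortPoints(np.array(uv,float).reshape(-1,1,2),K,np.array(pic["D"],float))[:,0]
    d=np.c_[n[:,0],-n[:,1],-np.ones(len(n))]@rot(pic).T
    p=np.array(pic["position"]); return p+d*((z-p[2])/d[:,2])[:,None]
def st():
    s=env.read_state(); print('t',round(s["clock"],2),'p',np.round(s["position"],4),'r',np.round(s["tool_rot"],1),'F',np.round(s["force"],1),'o',round(s["opening"],3),'ff',s["finger_force"],'q',np.round(s["joint_positions"],1))
E
python3 - <<'E'
from h import *
st()
for n in ("scene","top"):
    p=env.grab_frame(n); cv2.imwrite(f"pics/{n}0.png",p["image"]); print(n,p["position"],p["orientation"],p["fx"],p["D"])
    for t in ("oven","door","door_rail","oven_mouth","oven_hinge","basket","basket_bail","basket_pull","hdpe_bottle","small_bottle","red_cap_bottle"):
        r=env.search_frame(p,t); print(t,[(np.round(a["xyz"],3).tolist(),round(a["score"],2)) for a in r[:2]])
E
```

```text
pics
t 0.0 p [0.1658 0.602  0.2215] r [179.9  -0.  -15.4] F [-0.6  0.9 -0.2] o 1.0 ff 0.0 q [ 89.4  22.1   0.4  -0.  -68.4 -14.8]
scene [-0.07350611 -0.48460558  0.92213011] [ 44.57267993  -0.27474706 -47.73578103] 365.94343446613954 [0.01902674 0.         0.         0.         0.        ]
oven [([0.567, 0.304, 0.174], 0.94), ([0.446, -0.032, 0.118], 0.57)]
door [([0.54, 0.266, 0.127], 0.91)]
door_rail [([0.541, 0.268, 0.127], 0.66)]
oven_mouth [([0.57, 0.296, 0.17], 0.83)]
oven_hinge [([0.566, 0.296, 0.168], 0.75)]
basket [([0.456, -0.234, 0.04], 0.65)]
basket_bail [([0.458, -0.235, 0.041], 0.58)]
basket_pull [([0.389, -0.229, 0.037], 0.39), ([0.562, -0.261, 0.079], 0.2)]
hdpe_bottle [([0.444, -0.03, 0.12], 0.59)]
small_bottle [([0.446, -0.331, 0.07], 0.55)]
red_cap_bottle [([0.562, -0.262, 0.084], 0.79)]
top [ 0.08981545 -0.05030378  1.15601375] [ 21.17994507  -0.30562987 -78.46642929] 435.63431498717745 [0.01438441 0.         0.         0.         0.        ]
oven []
door [([0.535, 0.269, 0.146], 0.67)]
door_rail [([0.536, 0.267, 0.142], 0.87)]
oven_mouth [([0.577, 0.327, 0.202], 0.81)]
oven_hinge [([0.577, 0.326, 0.202], 0.6)]
basket [([0.47, -0.228, 0.041], 0.61)]
basket_bail [([0.464, -0.223, 0.037], 0.73), ([0.537, 0.265, 0.144], 0.63)]
basket_pull [([0.393, -0.218, 0.044], 0.49)]
hdpe_bottle [([0.449, -0.014, 0.134], 0.9)]
small_bottle [([0.448, -0.317, 0.081], 0.67)]
red_cap_bottle []
```

View pics/scene0.png

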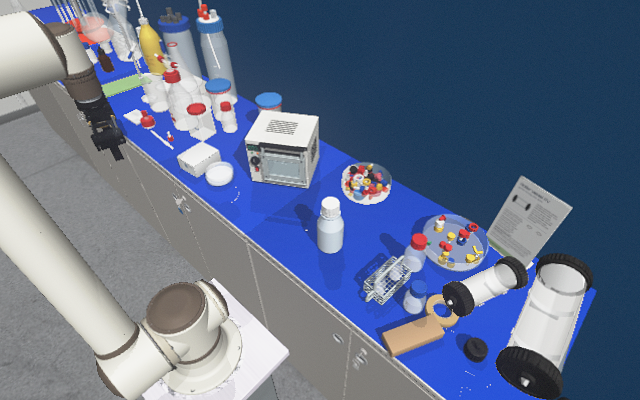

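View pics/top0.png

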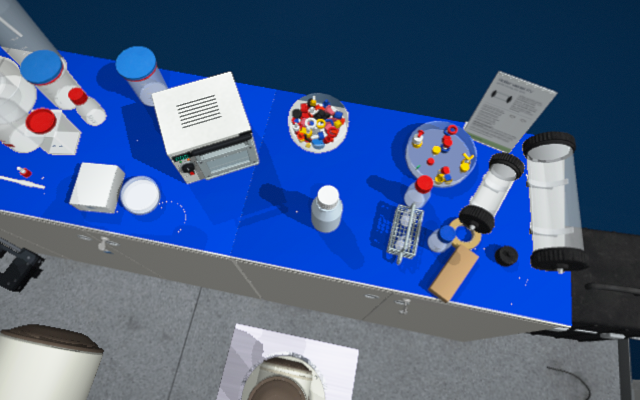

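The scene shows the oven at about (283,150), the HDPE bottle at (330,225) and the basket at (387,280). The small and red-cap bottles stand beside the basket. The top view shows the oven roof at (205,115), the rail near (225,160) and the basket at (405,233). Next I'll enlarge crops of both views.

```bash
python3 - <<'E'
import cv2,numpy as np
t=cv2.imread("pics/top0.png"); s=cv2.imread("pics/scene0.png")
f=lambda im,x,y:cv2.resize(im[y:y+100,x:x+133],(400,300),interpolation=cv2.INTER_CUBIC)
cv2.imwrite("pics/c1.png",np.vstack([np.hstack([f(t,140,70),f(s,225,95)]),np.hstack([f(t,345,170),f(s,330,230)])]))
E
```

```text
(no output)
```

View pics/c1.png

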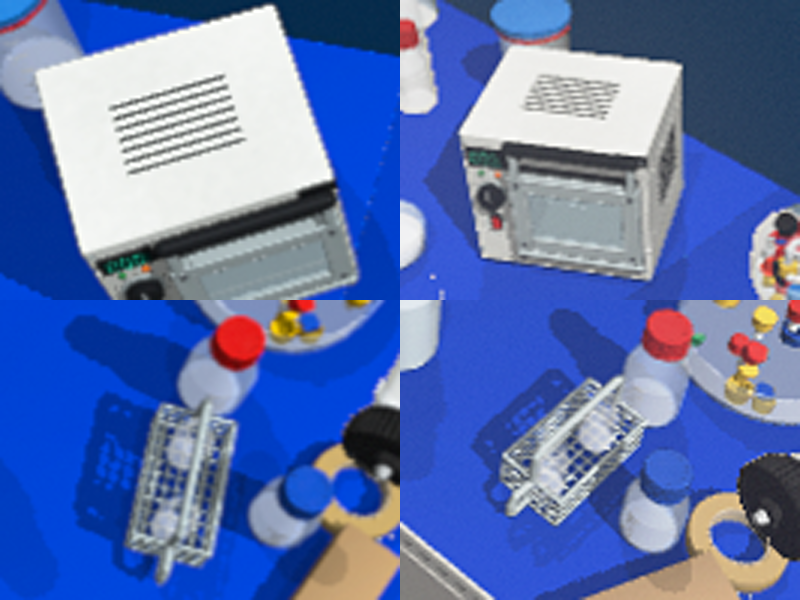

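```bash
python3 - <<'E'
from h import *
from scipy.optimize import least_squares
t=env.grab_frame("top"); s=env.grab_frame("scene")
L=np.array([[0,.134,.2],[0,-.08,.2],[.187,.134,.2],[.187,-.08,.2]])
ut=np.array([[168.3,154.3],[252.7,131.7],[152.7,94],[231.7,71.7]]); us=np.array([[245,139],[308.3,148.3],[261.7,111],[319.3,116.7]])
def W(q): return L@R.from_euler('z',q[2]).as_matrix().T+[q[0],q[1],0]
f=lambda q:np.r_[(pix(t,W(q))-ut).ravel(),(pix(s,W(q))-us).ravel()]
r=least_squares(f,[.55,.27,.2],loss='soft_l1'); print(r.x,np.degrees(r.x[2]),np.round(r.fun,1)) if 0 else print(r.x,np.degrees(r.x[2]),np.round(f(r.x),1))
print(atz(t,ut,.2),atz(s,us,.2))
c=lambda u,v,x,y,vo:[x+u/3,y+(v-vo)/3]
print('bail top',atz(t,[c(204,408,345,170,300),c(188,510,345,170,300)],.086))
print('bail scene',atz(s,[c(620-400,385,330,230,300),c(540-400,465,330,230,300)],.086))
print('loop',atz(t,[c(162,578,345,170,300)],.04),atz(s,[c(515-400,508,330,230,300)],.03))
E
```

```text
[0.55313382 0.27052048 0.53592727] 30.70637062231926 [ 0.1  1.3  0.5 -1.2 -0.  -0.2  1.5 -0.1 -1.1  0.3 -1.6 -0.8  0.2 -1.3
 -0.3 -0.3]
[[0.48810344 0.38723111 0.2       ]
 [0.59056891 0.20204101 0.2       ]
 [0.64504561 0.48095885 0.2       ]
 [0.75361728 0.30088875 0.2       ]] [[0.48838783 0.38439127 0.2       ]
 [0.59447388 0.19499565 0.2       ]
 [0.63888713 0.47492802 0.2       ]
 [0.7539408  0.29513281 0.2       ]]
bail top [[ 0.52119915 -0.23254921  0.086     ]
 [ 0.42718791 -0.23020212  0.086     ]]
bail scene [[ 0.51945237 -0.24173572  0.086     ]
 [ 0.40092635 -0.23801077  0.086     ]]
loop [[ 0.37678244 -0.22337435  0.04      ]] [[ 0.38170093 -0.23147916  0.03      ]]
```

```bash
cat >> h.py <<'E'
O=np.array([.5531,.2705]); YAW=30.7
def ov(x,y,z): 
    a=np.radians(YAW); return [O[0]+x*np.cos(a)-y*np.sin(a),O[1]+x*np.sin(a)+y*np.cos(a),z]
DR=[180,0,YAW-90]      # tool down, fingers closing along oven x
def tilt(a): # tool z along oven x, pointed down by a deg, tool y horizontal
    z=np.array([np.cos(np.radians(a)),0,-np.sin(np.radians(a))]); y=np.array([0,1.,0]); x=np.cross(y,z)
    M=R.from_euler('z',YAW,degrees=True).as_matrix()@np.c_[x,y,z]
    M2=M@np.diag([-1,-1,1]); return [R.from_matrix(m).as_euler('xyz',degrees=True).tolist() for m in (M,M2)]
E
python3 - <<'E'
from h import *
for a in (25,35,45):
    for x in (-.163,-.08,.008):
        print(a,x,[None if (q:=env.inverse_kinematics(ov(x,0,.085),r)) is None else np.round(q,0) for r in tilt(a)])
env.gripper_to(0.0)
env.goto(ov(-.09,0,.30),DR); env.move_straight(ov(-.07,0,.187))
print(env.move_straight(ov(-.022,0,.187),rate=.03,force_limit=14)); st()
env.move_straight(ov(-.13,0,.187)); st()
p=env.grab_frame("scene"); cv2.imwrite("pics/s1.png",cv2.resize(p["image"][80:220,200:390],(760,560)))
E
```

```text
25 -0.163 [None, None]
25 -0.08 [array([  -8.,   31.,  -53., -139.,  -60.,   86.]), array([  -8.,   31.,  -53., -139.,  -60.,  -94.])]
25 0.008 [array([   1.,   31.,  -42., -144.,  -51.,   79.]), array([   1.,   31.,  -42., -144.,  -51., -101.])]
35 -0.163 [array([ -10.,   17.,  -54., -126.,  -42.,   70.]), array([ -10.,   17.,  -54., -126.,  -42., -110.])]
35 -0.08 [array([  -1.,   20.,  -44., -131.,  -35.,   66.]), array([  -1.,   20.,  -44., -131.,  -35., -114.])]
35 0.008 [array([   6.,   24.,  -33., -133.,  -27.,   61.]), array([   6.,   24.,  -33., -133.,  -27., -119.])]
45 -0.163 [array([ 14.,   7., -40., -97., -12.,  20.]), array([  14.,    7.,  -40.,  -97.,  -12., -160.])]
45 -0.08 [None, None]
45 0.008 [None, None]
False
t 7.29 p [0.5324 0.2581 0.187 ] r [179.7  -0.  -59.3] F [-5.2 -1.6  3.5] o 0.004 ff 2.8410840779542923 q [ 41.5  20.5  -7.2  -0.1 -62.6 -10.8]
t 8.16 p [0.4422 0.2048 0.1873] r [-179.9    0.   -59.3] F [ 0.8 -1.1  0.2] o 0.004 ff 0.0 q [ 44.   10.4 -21.5   0.  -58.1 -13.3]
```

View pics/s1.png

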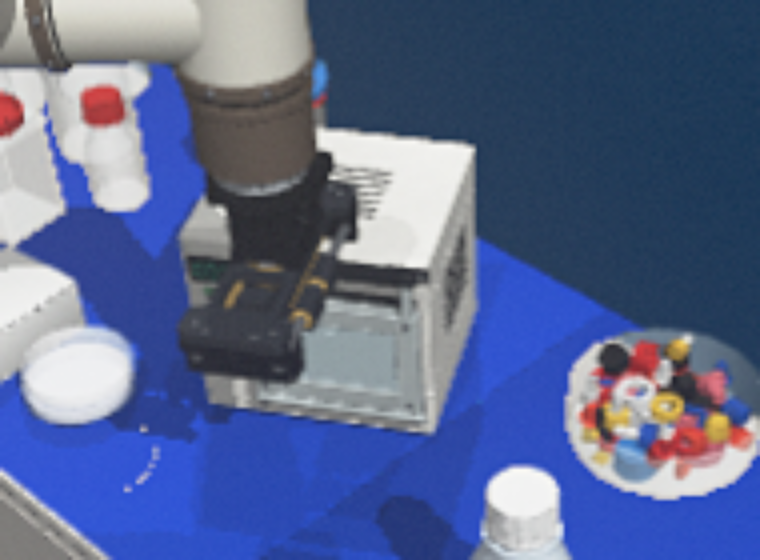

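The rail at about (380,275) still sits against the casing, so the door is shut. The first press ended at only about 5 N, so I'll press deeper.

```bash
python3 - <<'E'
from h import *
env.move_straight(ov(-.032,0,.187))
print(env.move_straight(ov(-.010,0,.187),rate=.02,force_limit=16)); st()
s=env.read_state(); print('oven x',np.dot(np.array(s["position"][:2])-O,[np.cos(np.radians(YAW)),np.sin(np.radians(YAW))]))
env.move_straight(ov(-.13,0,.21)); st()
p=env.grab_frame("scene"); cv2.imwrite("pics/s2.png",cv2.resize(p["image"][80:220,200:390],(760,560)))
p=env.grab_frame("wrist"); cv2.imwrite("pics/w2.png",p["image"])
for t in ("door_rail","door"): print(env.search_frame(p,t))
E
```

```text
True
t 9.78 p [0.5346 0.2592 0.1867] r [179.2  -0.  -59.3] F [-2.6 -1.9  2.1] o 0.005 ff 1.2784937024116516 q [ 41.4  21.   -6.5  -0.1 -63.3 -10.7]
oven x -0.02167200907459806
t 10.68 p [0.442  0.2046 0.21  ] r [179.3  -0.  -59.3] F [-0.4 -0.8 -0.5] o 0.002 ff 0.0 q [ 43.9   9.5 -19.   -0.1 -62.2 -13.2]
[{'xyz': [0.5288, 0.2274, 0.1988], 'score': 0.57}]
[]
```

View pics/w2.png

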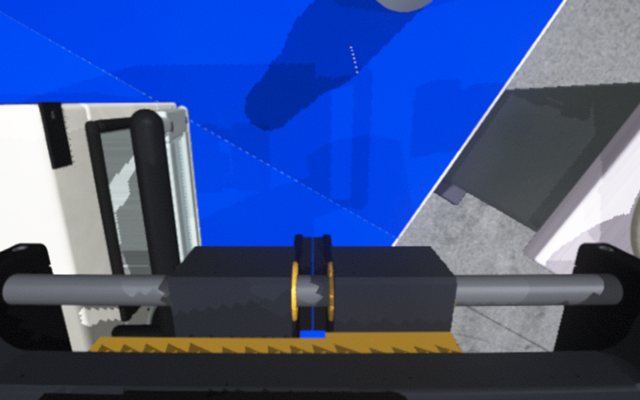

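The wrist view shows the rail, from (148,118) to (160,320), standing clear of the white casing with the chamber visible behind it. The door has sprung. Measure the rail's oven x and then grip it.

```bash
python3 - <<'E'
from h import *
p=env.grab_frame("wrist")
a=np.radians(YAW); B=np.array([[np.cos(a),np.sin(a)],[-np.sin(a),np.cos(a)]])
print('rail',(atz(p,[[147,125],[155,215],[160,262]],.197)[:,:2]-O)@B.T)
print('casing top front',(atz(p,[[60,150],[75,215]],.2)[:,:2]-O)@B.T)
for t in (.23,.5,.8,1.1,1.4,1.57):
    P=ov(-.018-.15*np.sin(t),0,.05+.15*np.cos(t)-.012); print(t,env.inverse_kinematics(P,DR) is not None)
E
```

```text
rail [[-0.04632228 -0.06598028]
 [-0.04424191 -0.01823024]
 [-0.04336591  0.00975287]]
casing top front [[-0.00163914 -0.05418521]
 [-0.00262137 -0.01946589]]
0.23 True
0.5 True
0.8 True
1.1 True
1.4 True
1.57 True
```

```bash
python3 - <<'E'
from h import *
env.gripper_to(0.5); 
env.move_straight(ov(-.048,0,.235)); print(env.move_straight(ov(-.048,0,.185),rate=.1,force_limit=8)); st()
env.gripper_to(0,grasp_force=15); st()
x0=-.048; d=.23
for t in np.linspace(.23,1.57,8)[1:]:
    env.move_straight(ov(x0+.15*(np.sin(d)-np.sin(t)),0,.185+.15*(np.cos(t)-np.cos(d))),rate=.12)
    s=env.read_state(); print(round(t,2),np.round(s["force"],1),round(s["opening"],3))
st()
E
```

```text
False
t 13.28 p [0.5121 0.2461 0.1855] r [179.3  -0.  -59.3] F [ 0.1  0.1 -0.2] o 0.501 ff 0.0 q [ 42.   18.6 -10.4  -0.1 -61.7 -11.2]
t 13.88 p [0.5123 0.2463 0.1852] r [179.4  -0.  -59.3] F [ 1.3  1.7 -0.2] o 0.173 ff 14.998632967472076 q [ 42.   18.6 -10.4  -0.1 -61.7 -11.2]
0.42 [-2.2  0.7  1.4] 0.177
0.61 [-0.7  0.9 -0.9] 0.175
0.8 [ 2.2  1.5 -4.4] 0.174
1.0 [ 4.1  1.6 -6.3] 0.18
1.19 [ 4.5  2.7 -4. ] 0.179
1.38 [ 4.6  1.5 -2.6] 0.175
1.57 [ 5.   2.5 -3.1] 0.178
t 16.62 p [0.4137 0.188  0.0393] r [179.4  -0.  -59.3] F [ 5.   2.5 -3.1] o 0.178 ff 15.003165900707245 q [ 45.   19.5 -35.8  -0.2 -35.2 -14.1]
```

```bash
python3 - <<'E'
from h import *
s=env.read_state(); P=np.array(s["position"])
print(env.move_straight(P-[0,0,.006],rate=.03,force_limit=10)); st()
env.gripper_to(0.3); env.move_straight(np.array(env.read_state()["position"])+[0,0,.12],rate=.3)
env.gripper_to(0.55)
env.goto([.455,-.235,.26],[180,0,0]); st()
t=env.grab_frame("top"); s=env.grab_frame("scene"); w=env.grab_frame("wrist")
f=lambda im,x,y:cv2.resize(im[y:y+100,x:x+133],(400,300),interpolation=cv2.INTER_CUBIC)
cv2.imwrite("pics/c3.png",np.vstack([np.hstack([f(t["image"],150,100),f(s["image"],215,105)]),np.hstack([cv2.resize(w["image"],(400,300),interpolation=cv2.INTER_AREA),f(t["image"],345,170)])]))
cv2.imwrite("pics/w3.png",w["image"])
for n in ("basket","basket_bail","basket_pull","small_bottle","red_cap_bottle"): print(n,env.search_frame(w,n)[:1])
E
```

```text
True
t 16.83 p [0.4138 0.1879 0.0373] r [ 1.793e+02 -1.000e-01 -5.920e+01] F [-0.2 -0.2  2.6] o 0.179 ff 15.002553910017014 q [ 44.9  19.8 -35.8  -0.2 -35.1 -14. ]
t 20.34 p [ 0.455  -0.2345  0.2598] r [-180.    0.    0.] F [-0.3  0.4 -0.3] o 0.553 ff 0.0 q [ -9.1   9.5 -11.6  -0.  -69.   99.1]
basket [{'xyz': [0.47, -0.2319, 0.0491], 'score': 0.67}]
basket_bail [{'xyz': [0.4659, -0.2306, 0.0454], 'score': 0.76}]
basket_pull []
small_bottle [{'xyz': [0.4692, -0.316, 0.1015], 'score': 0.65}]
red_cap_bottle [{'xyz': [0.568, -0.2435, 0.1317], 'score': 0.76}]
```

View pics/c3.png

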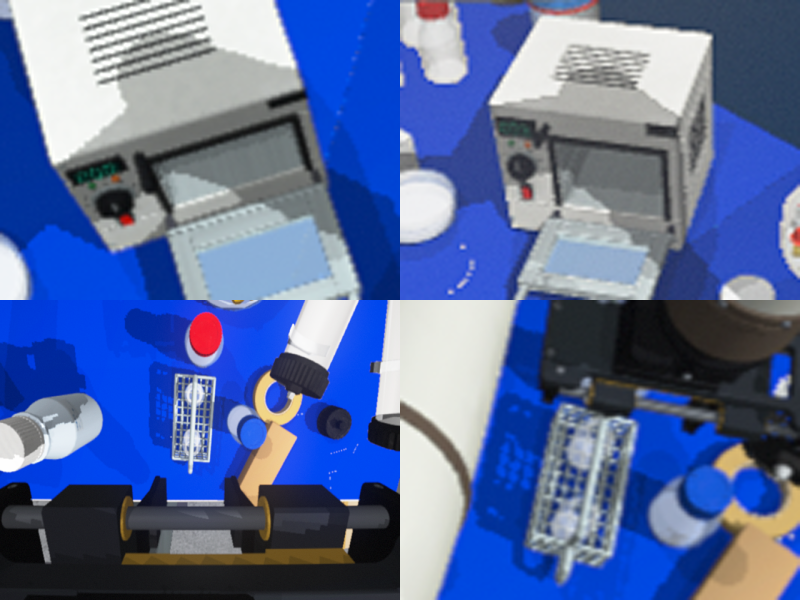

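View pics/w3.png

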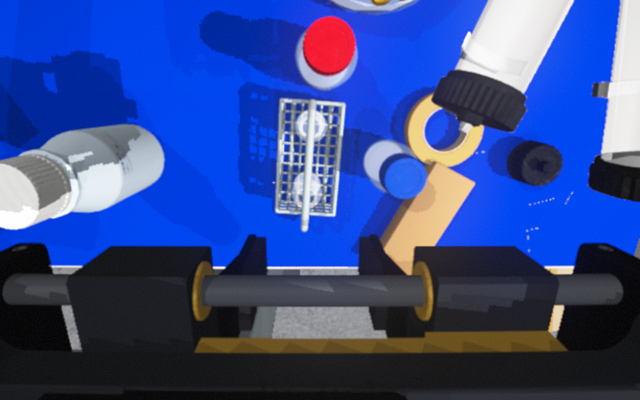

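```bash
python3 - <<'E'
from h import *
t=env.grab_frame("top"); s=env.grab_frame("scene"); w=env.grab_frame("wrist")
print('bail',atz(w,[[312,102],[306,208]],.086))
print('rim',atz(w,[[281,98],[346,102],[275,213],[337,216]],.046),atz(w,[[281,98],[346,102],[275,213],[337,216]],.046).mean(0))
a=np.radians(YAW); B=np.array([[np.cos(a),np.sin(a)],[-np.sin(a),np.cos(a)]])
c=lambda u,v,x,y:[x+u/3,y+v/3]
print('panel rear corners (-24,+-75)',1e3*(atz(t,[c(170,235,150,100),c(328,183,150,100)],.06)[:,:2]-O)@B.T)
print('scene rear corners',1e3*(atz(s,[c(148,222,215,105),c(268,250,215,105)],.06)[:,:2]-O)@B.T)
for (x,y,z) in [(-.024,.075,.06),(-.024,-.075,.06),(-.13,-.075,.06),(0,.062,.158),(0,-.062,.158),(0,.134,.2),(0,-.08,.2)]:
    print(x,y,z,((pix(t,ov(x,y,z))[0]-[150,100])*3).round(),((pix(s,ov(x,y,z))[0]-[215,105])*3+[400,0]).round())
E
```

```text
bail [[ 0.5312187  -0.23526169  0.086     ]
 [ 0.42545408 -0.2288522   0.086     ]]
rim [[ 0.53532725 -0.20233407  0.046     ]
 [ 0.53112153 -0.27147568  0.046     ]
 [ 0.40676888 -0.19192475  0.046     ]
 [ 0.40295463 -0.26421734  0.046     ]] [ 0.46904307 -0.23248796  0.046     ]
panel rear corners (-24,+-75) [[-19.29138946  75.88420664]
 [-15.79240751 -75.06978898]]
scene rear corners [[-28.01483181  70.88270161]
 [-45.44640382 -77.99779005]]
-0.024 0.075 0.06 [172. 239.] [546. 219.]
-0.024 -0.075 0.06 [330. 191.] [670. 237.]
-0.13 -0.075 0.06 [364. 292.] [647. 302.]
0 0.062 0.158 [154. 164.] [553. 142.]
0 -0.062 0.158 [295. 122.] [661. 156.]
0 0.134 0.2 [ 55. 167.] [487. 103.]
0 -0.08 0.2 [309.  92.] [675. 128.]
```

```bash
sed -i 's/^O=.*/O=np.array([.5531,.2705])+.003*np.array([.86,.51]); YAW=30.7/' h.py; python3 - <<'E'
from h import *
B=[.472,-.2317]; b=[180,0,-3.5]; D=[180,0,YAW]
env.move_straight(B+[.13],b,rate=.2); print(env.move_straight(B+[.070],rate=.1,force_limit=8)); st()
env.gripper_to(0,grasp_force=35); st()
env.move_straight(B+[.12],rate=.12); st()
env.move_straight(B+[.30],rate=.25); env.move_straight([.46,-.02,.305],[180,0,15],rate=.25); env.move_straight(ov(-.073,0,.30),D,rate=.25); st()
p=env.grab_frame("scene"); cv2.imwrite("pics/s4.png",cv2.resize(p["image"][60:210,190:390],(800,600)))
E
```

```text
False
t 22.45 p [ 0.4727 -0.2319  0.0708] r [ 1.8e+02 -1.0e-01 -3.5e+00] F [ 0.8 -1.3  0.4] o 0.55 ff 0.0 q [ -8.5  22.  -24.7   0.  -43.2  95. ]
t 23.23 p [ 0.4721 -0.2316  0.0701] r [-180.    -0.    -3.5] F [0.1 1.2 1.3] o 0.075 ff 34.998711347579956 q [ -8.4  22.1 -24.7  -0.  -43.2  94.9]
t 23.79 p [ 0.471  -0.2314  0.1191] r [-1.799e+02  1.000e-01 -3.500e+00] F [ 0.5 -0.6 -4.6] o 0.08 ff 34.99661386013031 q [ -8.5  18.3 -21.7  -0.1 -50.1  95. ]
t 26.83 p [0.4928 0.2334 0.3001] r [180.    0.   30.6] F [-0.8 -0.  -3.8] o 0.075 ff 34.99723255634308 q [ 42.4  11.6  -3.2   0.  -75.3  78.2]
```

View pics/s4.png

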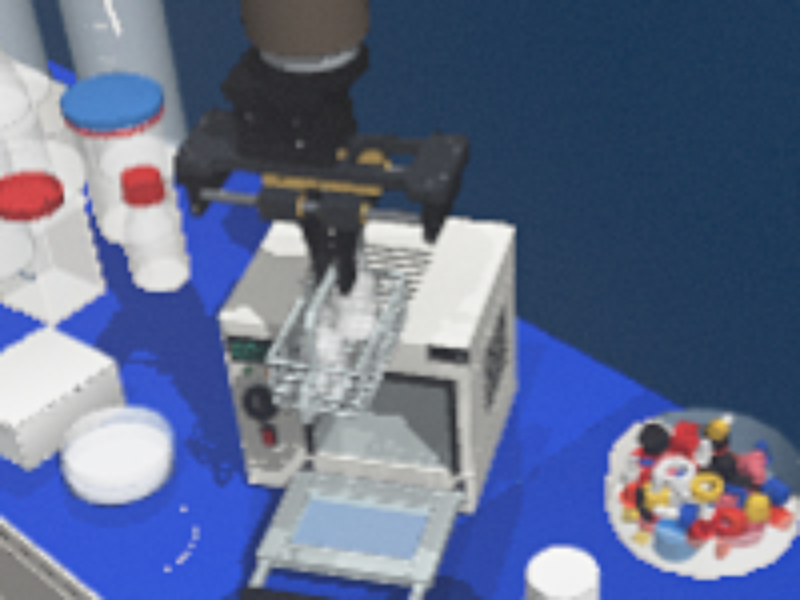

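The basket hangs level from the bail over the lowered door at (360,530), with the loop facing the robot. I'll lower it and release.

```bash
python3 - <<'E'
from h import *
env.move_straight(ov(-.073,0,.142),rate=.2)
print(env.move_straight(ov(-.073,0,.124),rate=.03,force_limit=2.5)); st()
env.gripper_to(0.35); env.move_straight(ov(-.073,0,.27),rate=.25); st()
t=env.grab_frame("top"); s=env.grab_frame("scene"); w=env.grab_frame("wrist")
for p in (t,s,w): print([ (np.round(r["xyz"],3),r["score"]) for n in ("basket_pull","basket_bail") for r in env.search_frame(p,n)[:2]])
print('exp bail',ov(-.073,0,.146),'loop',ov(-.161,0,.09))
f=lambda im,x,y:cv2.resize(im[y:y+100,x:x+133],(400,300),interpolation=cv2.INTER_CUBIC)
cv2.imwrite("pics/c5.png",np.vstack([np.hstack([f(t["image"],170,120),f(s["image"],215,125)]),np.hstack([cv2.resize(w["image"],(480,300),interpolation=cv2.INTER_AREA),np.zeros((300,320,3),np.uint8)])]))
cv2.imwrite("pics/w5.png",w["image"])
for a in (30,35,40):
  for k in (0,1):
    r=tilt(a)[k]
    for x,z in ((-.25,.2),(-.2,.117),(-.15,.082),(-.1,.082),(-.05,.082),(0,.082),(.025,.082)):
        q=env.inverse_kinematics(ov(x,0,z),r); print(a,k,x,None if q is None else np.round(q))
E
```

```text
True
t 28.29 p [0.4935 0.2357 0.1299] r [-180.    -0.2   30.7] F [-1.6  1.5  3.7] o 0.076 ff 34.998376965522766 q [ 42.5  19.4 -18.1   0.  -52.3  78.2]
t 29.73 p [0.492  0.2344 0.2684] r [-179.9    0.2   30.6] F [-0.3  0.5 -1.1] o 0.351 ff 0.0 q [ 42.5  12.6  -6.3  -0.1 -71.3  78.2]
[(array([0.524, 0.29 , 0.066]), 0.27), (array([0.483, 0.235, 0.104]), 0.59)]
[(array([0.466, 0.203, 0.056]), 0.68), (array([0.474, 0.225, 0.1  ]), 0.62)]
[(array([0.489, 0.234, 0.104]), 0.88)]
exp bail [np.float64(0.4929107841734283), np.float64(0.23476036699245278), 0.146] loop [np.float64(0.41724378427290343), np.float64(0.1898325902162315), 0.09]
30 0 -0.25 [ 17. -19. -48. -81. -12.  -2.]
30 0 -0.2 [ -17.   12.  -57. -119.  -47.   68.]
30 0 -0.15 [ -14.   26.  -58. -132.  -56.   85.]
30 0 -0.1 [  -7.   25.  -52. -136.  -50.   80.]
30 0 -0.05 [  -2.   26.  -46. -139.  -45.   76.]
30 0 0 [   2.   27.  -39. -141.  -40.   73.]
30 0 0.025 [   4.   28.  -36. -141.  -38.   72.]
30 1 -0.25 None
30 1 -0.2 [ -17.   12.  -57. -119.  -47. -112.]
30 1 -0.15 [ -14.   26.  -58. -132.  -56.  -95.]
30 1 -0.1 [  -7.   2
[... 686 characters left out ...]
5 1 0 [   6.   24.  -34. -133.  -28. -118.]
35 1 0.025 [   7.   25.  -31. -133.  -26. -120.]
40 0 -0.25 None
40 0 -0.2 [   7.    0.  -45. -100.  -18.   26.]
40 0 -0.15 [  -1.   13.  -46. -119.  -27.   54.]
40 0 -0.1 [   4.   15.  -40. -121.  -24.   51.]
40 0 -0.05 [   9.   18.  -34. -120.  -19.   46.]
40 0 0 [  13.   21.  -27. -115.  -15.   37.]
40 0 0.025 [  16.   22.  -23. -110.  -12.   29.]
40 1 -0.25 None
40 1 -0.2 [   7.    0.  -45. -100.  -18. -154.]
40 1 -0.15 [  -1.   13.  -46. -119.  -27. -126.]
40 1 -0.1 [   4.   15.  -40. -121.  -24. -129.]
40 1 -0.05 [   9.   18.  -34. -120.  -19. -134.]
40 1 0 [  13.   21.  -27. -115.  -15. -143.]
40 1 0.025 [  16.   22.  -23. -110.  -12. -151.]
```

View pics/c5.png

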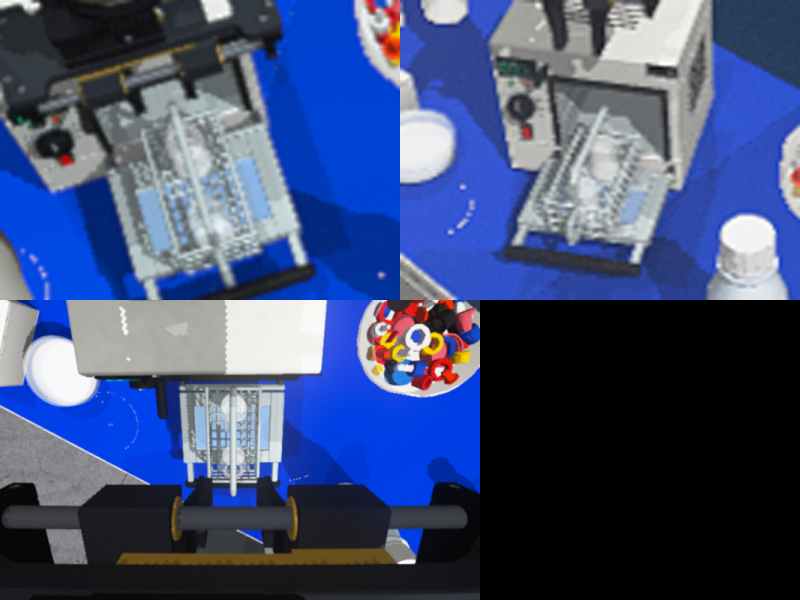

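The basket stands square on the panel and its loop points at the robot. In the wrist crop the loop end is at (233,495).

```bash
python3 - <<'E'
from h import *
w=env.grab_frame("wrist"); t=env.grab_frame("top")
a=np.radians(YAW); B=np.array([[np.cos(a),np.sin(a)],[-np.sin(a),np.cos(a)]])
print('loop end oven mm',1e3*(atz(w,[[311,259]],.095)[:,:2]-O)@B.T,1e3*(atz(t,[[246,215]],.09)[:,:2]-O)@B.T)
print('bail far/near',1e3*(atz(w,[[311,120],[311,215]],.146)[:,:2]-O)@B.T)
for a in (30,35,40):
  for x in (-.24,-.2,-.15):
    for z in (.15,.2,.25,.3):
      q=env.inverse_kinematics(ov(x,0,z),tilt(a)[0]); print(a,x,z,None if q is None else np.round(q))
E
```

```text
loop end oven mm [[-161.91423644    0.97026165]] [[-170.2708835     2.34712657]]
bail far/near [[-11.76852252   0.26644918]
 [-93.97387599   0.55733622]]
30 -0.24 0.15 [ -12.   -4.  -54. -104.  -38.   43.]
30 -0.24 0.2 [ 14. -17. -47. -85. -15.   3.]
30 -0.24 0.25 None
30 -0.24 0.3 None
30 -0.2 0.15 [  -9.    0.  -51. -111.  -36.   47.]
30 -0.2 0.2 [ 10. -11. -44. -93. -18.  13.]
30 -0.2 0.25 None
30 -0.2 0.3 None
30 -0.15 0.15 [  -4.    5.  -47. -117.  -34.   51.]
30 -0.15 0.2 [ 10.  -5. -40. -99. -18.  20.]
30 -0.15 0.25 None
30 -0.15 0.3 None
35 -0.24 0.15 [  4.  -9. -49. -95. -22.  21.]
35 -0.24 0.2 None
35 -0.24 0.25 None
35 -0.24 0.3 None
35 -0.2 0.15 [   5.   -4.  -46. -100.  -21.   26.]
35 -0.2 0.2 None
35 -0.2 0.25 None
35 -0.2 0.3 None
35 -0.15 0.15 [   7.    1.  -41. -105.  -20.   30.]
35 -0.15 0.2 None
35 -0.15 0.25 None
35 -0.15 0.3 None
40 -0.24 0.15 None
40 -0.24 0.2 None
40 -0.24 0.25 None
40 -0.24 0.3 None
40 -0.2 0.15 None
40 -0.2 0.2 None
40 -0.2 0.25 None
40 -0.2 0.3 None
40 -0.15 0.15 None
40 -0.15 0.2 None
40 -0.15 0.25 None
40 -0.15 0.3 None
```

```bash
python3 - <<'E'
from h import *
a=np.radians(YAW); B=np.array([[np.cos(a),np.sin(a)],[-np.sin(a),np.cos(a)]])
env.move_straight(ov(-.17,0,.33),rate=.3)
r=tilt(30)[0]
q1=np.array(env.inverse_kinematics(ov(-.225,0,.195),r)); q0=np.array(env.read_state()["joint_positions"])
for f in (.25,.5,.75,1):
    env.set_joints((q0+f*(q1-q0)).tolist()); s=env.read_state()
    P=np.array(s["position"]); print(f,round(s["clock"],1),B@(P[:2]-O),P[2])
    if P[2]<.19: break
st()
E
```

```text
0.25 31.3 [-0.20125829  0.0448651 ] 0.258566219827752
0.5 31.8 [-0.20383384  0.07194958] 0.23137272052290908
0.75 32.2 [-0.19997728  0.05362308] 0.21935893468812961
1 32.7 [-0.22335286 -0.00033956] 0.196566948348218
t 32.68 p [0.3638 0.1577 0.1966] r [-179.5   60.1 -148.6] F [0.1 0.3 0.5] o 0.349 ff 0.0 q [  8.  -13.8 -46.  -90.8 -19.6  13. ]
```

```bash
python3 - <<'E'
from h import *
r=tilt(30)[0]
env.move_straight(ov(-.203,.001,.114),r,rate=.15)
print(env.move_straight(ov(-.149,.001,.083),rate=.08,force_limit=5)); st()
env.gripper_to(0,grasp_force=40); st()
t=env.grab_frame("top"); s=env.grab_frame("scene")
f=lambda im,x,y:cv2.resize(im[y:y+100,x:x+133],(400,300),interpolation=cv2.INTER_CUBIC)
cv2.imwrite("pics/c6.png",np.hstack([f(t["image"],180,140),f(s["image"],215,125)]))
E
```

```text
False
t 34.71 p [0.4267 0.1969 0.0834] r [-179.9   60.  -149.2] F [-0.1 -0.6  1. ] o 0.347 ff 0.0 q [ -14.    25.8  -57.5 -132.2  -55.3   84.3]
t 35.27 p [0.427  0.1968 0.0831] r [ 180.    60.  -149.3] F [-1.6 -1.5  2.6] o 0.076 ff 39.9320075667606 q [ -14.    25.8  -57.5 -132.3  -55.4   84.3]
```

View pics/c6.png

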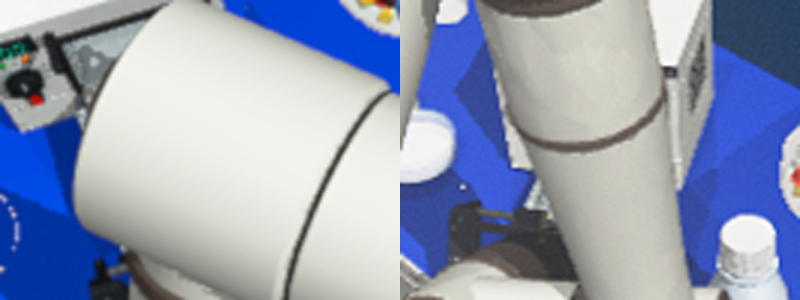

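Both pads hold the loop: the opening reads the bar's width. The arm hides the basket in both views. Slide it in under a force limit.

```bash
python3 - <<'E'
from h import *
a=np.radians(YAW); B=np.array([[np.cos(a),np.sin(a)],[-np.sin(a),np.cos(a)]])
for x,z in ((-.125,.0835),(-.08,.085),(-.03,.085),(.024,.085)):
    h=env.move_straight(ov(x,.001,z),rate=.07,force_limit=12)
    s=env.read_state(); P=np.array(s["position"]); print(x,h,round(s["clock"],1),(B@(P[:2]-O)).round(4),P[2].round(4),np.round(s["force"],1),round(s["opening"],3))
    if h: break
E
```

```text
-0.125 False 35.9 [-0.125  0.001] 0.0832 [ 0.2 -0.4 -1.4] 0.072
-0.08 False 36.6 [-0.0797  0.0009] 0.0851 [ 0.3  0.6 -2. ] 0.079
-0.03 False 37.5 [-0.0297  0.001 ] 0.0851 [ 0.6  0.1 -1.9] 0.074
0.024 False 38.4 [0.0243 0.001 ] 0.0851 [ 1.   0.7 -1.5] 0.079
```

```bash
python3 - <<'E'
from h import *
a=np.radians(YAW); B=np.array([[np.cos(a),np.sin(a)],[-np.sin(a),np.cos(a)]])
env.move_straight(ov(.024,.001,.0838),rate=.05); env.gripper_to(.35); st()
print(env.move_straight(ov(-.06,.001,.0838),rate=.15,force_limit=5))
env.move_straight(ov(-.2,0,.15),rate=.2); env.move_straight(ov(-.225,0,.195),rate=.2)
q1=np.array(env.read_state()["joint_positions"]); q0=np.array([42.5,0,-20,0,-71,-14])
P=ov(-.165,0,.2)
# tool-down pose: reverse of the earlier sweep
q0=np.array(env.inverse_kinematics(P,DR)) ; print(q0.round())
t=env.grab_frame("top"); s=env.grab_frame("scene"); w=env.grab_frame("wrist")
f=lambda im,x,y:cv2.resize(im[y:y+100,x:x+133],(400,300),interpolation=cv2.INTER_CUBIC)
cv2.imwrite("pics/c7.png",np.vstack([np.hstack([f(t["image"],160,100),f(s["image"],215,105)]),np.hstack([cv2.resize(w["image"],(480,300),interpolation=cv2.INTER_AREA),np.zeros((300,320,3),np.uint8)])]))
st()
E
```

```text
t 39.42 p [0.5758 0.2851 0.0837] r [ 180.    60.  -149.3] F [0.5 0.6 0.1] o 0.346 ff 0.0 q [   4.1   27.8  -36.3 -141.   -37.9   71.5]
False
[ 45.   6. -24.   0. -59. -14.]
t 41.92 p [0.3622 0.1569 0.1937] r [ 179.8   59.8 -149.5] F [-1.  -0.  -0.7] o 0.348 ff 0.0 q [  7.9 -13.6 -46.2 -91.1 -19.6  13. ]
```

View pics/c7.png

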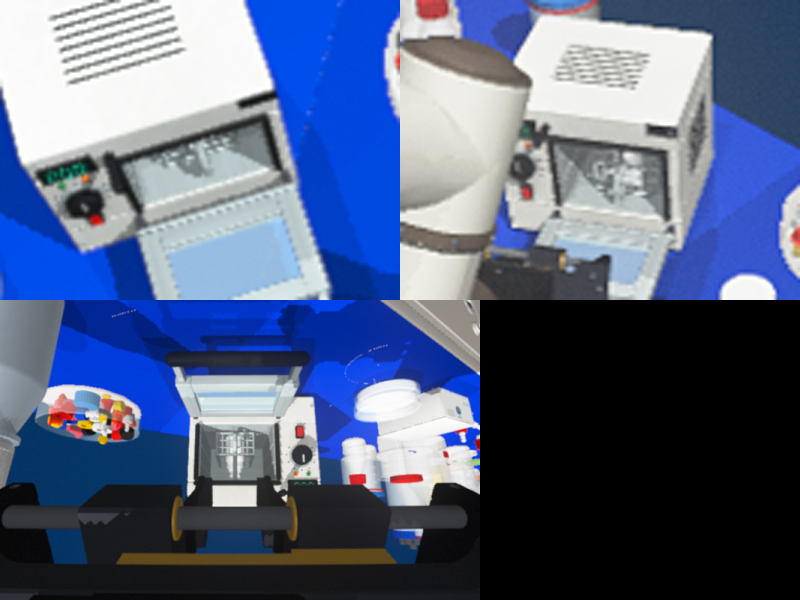

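The top, scene and wrist views agree: the basket stands upright fully inside the chamber, at about (235,445) in the wrist crop. The door is down and clear. Now swing back to tool-down, grip the rail and raise the door.

```bash
python3 - <<'E'
from h import *
q1=np.array(env.read_state()["joint_positions"]); q0=np.array(env.inverse_kinematics(ov(-.1668,0,.27),DR))
print(q0.round())
for f in (.5,1):
    env.set_joints((q1+f*(q0-q1)).tolist()); 
st(); env.gripper_to(.32)
env.move_straight(ov(-.1668,0,.09),rate=.25)
h=env.move_straight(ov(-.1668,0,.039),rate=.1,force_limit=6); print(h); st()
if not h:
    env.gripper_to(0,grasp_force=20); st()
    x0=-.051; d=.23
    for t in np.linspace(1.57,.26,8)[1:]:
        env.move_straight(ov(x0+.15*(np.sin(d)-np.sin(t)),0,.186+.15*(np.cos(t)-np.cos(d))),rate=.12)
        s=env.read_state(); print(round(t,2),np.round(s["force"],1),round(s["opening"],3))
st()
E
```

```text
[ 45.   3. -18.   0. -69. -14.]
t 43.48 p [0.4106 0.1858 0.2685] r [179.8   0.2 -59.4] F [-0.6 -0.2 -0.3] o 0.349 ff 0.0 q [ 45.    2.9 -17.9  -0.2 -69.4 -14.3]
False
t 45.34 p [0.4129 0.1874 0.0397] r [-179.9    0.   -59.3] F [0.2 0.2 0.1] o 0.32 ff 0.0 q [ 45.1  19.2 -36.4   0.  -34.3 -14.4]
t 45.75 p [0.4138 0.188  0.0398] r [-179.8    0.   -59.3] F [ 4.1 -0.1  0.3] o 0.178 ff 19.98932182788849 q [ 45.   19.2 -36.4   0.1 -34.2 -14.4]
1.38 [ 6.3  0.8 -1.3] 0.176
1.2 [ 6.4  0.7 -3.4] 0.175
1.01 [ 3.8  2.6 -3. ] 0.174
0.82 [-3.4  1.5  0.6] 0.178
0.63 [-10.9   0.9   8.8] 0.176
0.45 [-8.6 -2.1 12.9] 0.175
0.26 [-3.6 -1.1  9.2] 0.179
t 48.44 p [0.5083 0.2432 0.1872] r [-1.799e+02 -1.000e-01 -5.920e+01] F [-3.6 -1.1  9.2] o 0.179 ff 20.01201331615448 q [ 42.1  17.7 -11.5   0.1 -60.8 -11.4]
```

```bash
python3 - <<'E'
from h import *
a=np.radians(YAW); B=np.array([[np.cos(a),np.sin(a)],[-np.sin(a),np.cos(a)]])
env.gripper_to(.5); env.move_straight(ov(-.055,0,.235),rate=.2)
env.move_straight(ov(-.11,0,.235),rate=.25); env.gripper_to(0.)
env.move_straight(ov(-.10,0,.187),rate=.2)
print(env.move_straight(ov(-.035,0,.187),rate=.06,force_limit=20)); st()
print(env.move_straight(ov(-.012,0,.187),rate=.02,force_limit=18)); st()
P=np.array(env.read_state()["position"]); print(B@(P[:2]-O))
env.move_straight(ov(-.12,0,.20),rate=.15)
env.move_straight(ov(-.2,0,.30),rate=.2)
s=env.grab_frame("scene"); w=env.grab_frame("wrist")
f=lambda im,x,y:cv2.resize(im[y:y+100,x:x+133],(400,300),interpolation=cv2.INTER_CUBIC)
cv2.imwrite("pics/c8.png",np.hstack([f(s["image"],215,105),cv2.resize(w["image"],(400,300),interpolation=cv2.INTER_AREA)]))
print(env.search_frame(w,"door_rail"),ov(-.018,0,.2)); st()
E
```

```text
False
t 52.59 p [0.5251 0.2533 0.1868] r [179.8  -0.  -59.3] F [-3.6 -2.4  3.2] o 0.004 ff 2.541281059384346 q [ 41.7  19.7  -8.5   0.  -62.  -11. ]
True
t 53.42 p [0.5348 0.2589 0.1865] r [ 1.789e+02 -1.000e-01 -5.930e+01] F [-1.2 -1.5  2.4] o 0.009 ff 1.250445619225502 q [ 41.4  21.2  -6.2  -0.1 -63.7 -10.6]
[-0.02469998 -0.00061863]
[{'xyz': [0.5449, 0.2571, 0.1547], 'score': 0.93}] [np.float64(0.5402026591112563), np.float64(0.2628402274775911), 0.2]
t 55.16 p [0.3838 0.17   0.2986] r [ 1.788e+02 -1.000e-01 -5.930e+01] F [ 0.5 -0.7 -1. ] o 0.001 ff 0.0 q [ 46.1  -0.9 -17.4  -0.2 -74.7 -15.4]
```

View pics/c8.png

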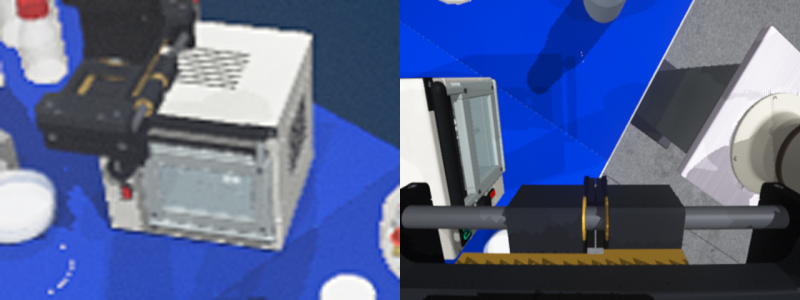

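The rail sits flush against the casing in both views, at about (438,130) in the wrist crop, and the panel is vertical. I'll confirm with a number and hand in.

```bash
python3 - <<'E'
from h import *
w=env.grab_frame("wrist")
a=np.radians(YAW); B=np.array([[np.cos(a),np.sin(a)],[-np.sin(a),np.cos(a)]])
x=((atz(w,[[60,173]],.2)[:,:2]-O)@B.T); print(x)
if x[0,0]>-.035: print(env.close_job())
E
```

```text
[[-0.00537365 -0.02504046]]
the job is handed in; nothing more can be done
None
```

The job is handed in at about 55 s: the basket stands upright inside the oven, placed and slid in by its loop as asked, the door is pressed shut and stayed shut once I let go, and I saw no contact with any bottle.

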